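Let the thick fuses out of the bench dispenser

TASK

Two fuse dispensers stand on the bench. At the one holding the thick fuses, push its catch tray fully home under the chute, then press the pad of its rocker down with the fingertips so that the gate lifts, wait until both thick fuses have rolled into the tray, and let the pad come back up so that the gate is shut again. Do not touch the fuses with the fingers, and leave the thin-fuse dispenser and the other things on the bench alone.

Things in the scene. Friction and masses are not known exactly. Their poses are not given: they have to be found in the camera images.
- disp_thick: Fixed bench dispenser holding two thick fuses (22 mm diameter). Origin on the table under the rocker's pivot (pivot 78 mm up). x: up the chute, away from the tray and roughly from the robot; y: from pivot to press pad; z up. Open aluminium chute: centre line y = -52 mm, x -14 to 88 mm, outside within 36 mm of it, falls 10 degrees to -x, ends over the tray. Fixed parts up to 86 mm high.
- lever_thick (a joint): Rocker of the thick-fuse dispenser, rad. 0 = at rest, gate tongue down, blocking the chute; grows as the press pad goes down and the tongue rises; stop at 0.60. A spring returns it; about 1.5 to 5 N down on the pad works it. The fuses pass from about 0.45 rad; below that they may stay held.
- pad_thick (a point): Centre of the top face of the press pad of the thick-fuse dispenser: a black rubber pad 44 mm (x) by 40 mm (y) by 6 mm on the rocker's end, 100 mm from the pivot along the rocker, top 89 mm above the table at rest; its centre goes down about 49 mm at 0.5 rad.
- tray_thick (a joint): Catch tray of the thick-fuse dispenser, m: how far it is drawn out towards -x of the dispenser. 0 = fully home under the chute's end, against its stop; at most 0.075. It slides with about 1.5 N of friction and stays where it is left.
- front_thick (a point): Centre of the flat outer front face of that tray, which looks along the dispenser's -x (roughly to the robot): 76 mm wide, 40 mm high, from 7 to 47 mm above the table; this point is 27 mm above the table.
- floor_thick (a point): Centre of the inner floor of that tray (grey plastic, inside 76 x 70 mm, side walls 26 mm high), 10 mm above the table; axes as the dispenser's.
- fuse_thick1: Cartridge fuse, white ceramic with steel end caps, 22 mm diameter, 58 mm long; origin at its centre, y along its length. Starts in the thick-fuse chute, against the gate.
- fuse_thick2: Cartridge fuse, white ceramic with steel end caps, 22 mm diameter, 58 mm long; origin at its centre, y along its length. Starts in the thick-fuse chute, behind the first.
- disp_thin: Fixed bench dispenser holding two thin fuses (14 mm diameter). Origin on the table under the rocker's pivot (pivot 78 mm up). x: up the chute, away from the tray and roughly from the robot; y: from pivot to press pad; z up. Open aluminium chute: centre line y = -52 mm, x -14 to 88 mm, outside within 36 mm of it, falls 10 degrees to -x, ends over the tray. Fixed parts up to 86 mm high.
- lever_thin (a joint): Rocker of the thin-fuse dispenser, rad. 0 = at rest, gate tongue down, blocking the chute; grows as the press pad goes down and the tongue rises; stop at 0.60. A spring returns it; about 1.5 to 5 N down on the pad works it. The fuses pass from about 0.3 rad; below that they may stay held.
- pad_thin (a point): Centre of the top face of the press pad of the thin-fuse dispenser: a black rubber pad 44 mm (x) by 40 mm (y) by 6 mm on the rocker's end, 100 mm from the pivot along the rocker, top 89 mm above the table at rest; its centre goes down about 49 mm at 0.5 rad.
- tray_thin (a joint): Catch tray of the thin-fuse dispenser, m: how far it is drawn out towards -x of the dispenser. 0 = fully home under the chute's end, against its stop; at most 0.075. It slides with about 1.5 N of friction and stays where it is left.
- front_thin (a point): Centre of the flat outer front face of that tray, which looks along the dispenser's -x (roughly to the robot): 76 mm wide, 40 mm high, from 7 to 47 mm above the table; this point is 27 mm above the table.
- floor_thin (a point): Centre of the inner floor of that tray (grey plastic, inside 76 x 70 mm, side walls 26 mm high), 10 mm above the table; axes as the dispenser's.
- fuse_thin1: Cartridge fuse, white ceramic with steel end caps, 14 mm diameter, 51 mm long; origin at its centre, y along its length. Starts in the thin-fuse chute, against the gate.
- fuse_thin2: Cartridge fuse, white ceramic with steel end caps, 14 mm diameter, 51 mm long; origin at its centre, y along its length. Starts in the thin-fuse chute, behind the first.
- screwdriver: Bystander: screwdriver about 200 mm long lying on the table, orange handle; origin on its underside.
- tape: Bystander: roll of black insulating tape lying flat, 72 mm across, 19 mm high; origin under its centre.
- contactor: Bystander: grey and black contactor (motor switch) 70 x 45 x 68 mm, standing on the table; origin under its centre.
Things that resemble listed ones, but are neither listed nor needed, are in the scene too. Leave any black or blue look-alike of the fuse_thick2 alone.

How it is judged:
By the outcome, as a careful person would: the job done as asked, in the order asked, and still so for the second after the job is handed in, with the robot touching nothing.
It also fails if it takes over 56 s, if anything falls off the work surface, if the arm or the gripper's body presses on something with over 40 N, if the wrist force passes 120 N, or if a joint passes its speed limit or range.

ROBOT

A 6-joint arm with a two-finger parallel gripper is mounted at the origin on the work surface. World frame = base frame: x ahead of the robot, y to its left, z up, the work surface at z = 0. Lengths are in m, angles in rad, forces in N, time in s.
With the tool pointing down it reaches from about 0.325 to 0.775 m from the base axis. Payload 5.5 kg.
Tool frame: the origin (TCP) lies at the very end of the fingers, on their centre line; the grasp point (between the pads) lies 19 mm behind it; y points along the fingers, z is the direction in which the jaws open and shut, and the axes are right-handed (so a half turn about y gives the same grasp; the last joint's range is limited). The gripper opens to 88 mm and grips with 3 to 60 N. Pads are 20 mm wide; open, the fingers measure 115 mm over their backs; the gripper's body (75 mm by 178 mm) begins 61 mm behind the grasp point.
Start: joints at [-1.188, 0.091, 1.231, -0, 1.82, -0.057], TCP at [0.255, -0.543, 0.223] pointing down, gripper open.
Joint ranges: [-2.87, 2.87], [-0.86, 2.18], [0.17, 2.46], [-1.51, 4.65], [0.06, 2.69], [-2.65, 2.65]. Speed limits (rad/s): [2.57, 2.57, 3.01, 3.14, 3.14, 3.14].

INTERFACE

Orientations are given as a unit quaternion [x, y, z, w].
In Python, from cell import robot gives the robot as it stands.
- The arm moves only by the tool carry_out, never from a script. Its argument "deltas" is a list that holds one entry, the list of rows, each a list of 7 numbers: the turn, a rotation vector about the world's x, y, z in degrees, then the shift along the world's x, y, z in m, then the closure in counts, from 0 (fully open) to 255 (shut). In form: [[[ax, ay, az, dx, dy, dz, grip], ...]]. A call has exactly 10 rows; each row is the pose to reach, as a shift and turn from the pose measured when the call began; what a row does not reach only later rows make up. A row lasts 1/10 s, in which the tool goes at most 50 mm and 8.59 degrees, less where a joint would pass 70% of its speed; a pose out of reach is approached as far as the arm can. A call with a gripper value outside its range is refused whole. The fingers move at their own pace and stop on an object; "force" is the grip in N (left out, the last holds). Time passes only in rows, so rows that repeat a pose let the fingers close, or fill a call up. It gives the time, the measured TCP pose, the force and the opening at its end, in the units of the state.
- robot.state(): the state, without advancing time (a new reading comes with each control period).
- robot.camera(name): name is "scene" or "top" or "wrist"; returns the picture (480x640x3 uint8, red, green, blue); there is no depth.
- robot.camera_info(name): a dict with "fx", "fy", "cx", "cy" (pixels), "D" ([k1, k2, p1, p2, k3] as OpenCV has them; the pictures are not rectified), "pose" (4x4, takes a point from camera to world coordinates); the wrist camera has in their place "T_tool_cam" (4x4, takes a point from camera to tool coordinates, whose origin is the TCP and whose axes are the tool frame's). Camera axes: x right, y up, looking along -z (the intrinsics and any distortion apply to the point x, -y, -z); pixel columns grow to the right and rows downward; lengths in m; the calibration is good to about 2 mm. A picture is of the moment at which its call begins: read the wrist's pose just before it. camera_info takes no time and is no camera call.
- robot.job_done(): hands the job in, once; it reports no verdict.
The state is a dict: "time": time; "q": joint angles; "qvel": joint speeds; "tau": joint torques, N m; "eef_pos": TCP position; "tcp_rot": TCP orientation; "wrist_force": force on the tool from outside, world axes, zero at the start; "ft_torque": the same for the moment, N m; "width": finger opening in m.
Only numpy, scipy, OpenCV 4.12 (cv2) and the standard library are available. Lean on these libraries where they do the work, as an engineer would, in place of code of your own. Each camera call takes 0.05 s, during which the arm holds its last target.

## Working session

There is one attempt and no reset: what is moved stays moved. The work goes in short steps, Python scripts to look and compute and a tool call to move; the robot and the scene stay as the last step left them, time stands still between calls to the robot, and variables do not carry over. Pictures are saved under pics/ and viewed, and the job is handed in when it is done.

Besides the shell and the picture viewer there is one more tool, called after "Call:" as a command line: name --argument value ..., lists and objects as JSON in quotes. carry_out: Moves the arm, as the interface text tells. Its arguments: {"type":"object","properties":{"deltas":{"type":"array"},"force":{"type":"number"}},"required":["deltas"]}

```bash
ls; mkdir -p pics
python3 - <<'E'
from cell import robot
import cv2
s=robot.state();print(s)
for n in ["scene","top"]:
    cv2.imwrite(f"pics/{n}0.png",robot.camera(n)[:,:,::-1]);print(n,robot.camera_info(n))
print(robot.camera_info("wrist"))
E
```

```text
pics
{'time': 0.0, 'q': array([-1.18773272e+00,  9.18715547e-02,  1.23185911e+00, -3.28027879e-06,
        1.81979347e+00, -5.66927879e-02]), 'qvel': array([-4.85154955e-04, -1.81982588e-03,  1.28867810e-05,  2.18062481e-03,
        1.05346774e-03, -8.74175806e-04]), 'tau': array([-2.66514317e-04, -4.46445644e+01, -4.06453335e+01,  6.97881170e-02,
        2.91222957e-02, -1.19968404e-04]), 'eef_pos': array([ 0.25532473, -0.54264462,  0.2215144 ]), 'tcp_rot': array([-0.1543393 ,  0.69075586, -0.68940861,  0.15411519]), 'wrist_force': array([-0.22613199, -0.92410519,  1.02565997]), 'ft_torque': array([-0.02157919,  0.03297123, -0.00422133]), 'width': 0.08762556195056333}
scene {'fx': 573.6293694882975, 'fy': 573.6293694882975, 'cx': 323.596586433323, 'cy': 241.78512465466605, 'D': array([-0.15318225,  0.        ,  0.        ,  0.        ,  0.        ]), 'pose': array([[-0.86518221, -0.32950182,  0.37800568,  1.0841426 ],
       [ 0.50098048, -0.53508391,  0.68022332,  0.91058708],
       [-0.02187006,  0.77789058,  0.62801906,  0.95088472],
       [ 0.        ,  0.        ,  0.        
[... 291 characters left out ...]
01339504,  0.01345807, -0.0062824 ],
       [ 0.01265106,  0.05860931,  0.99820083,  1.24195134],
       [ 0.        ,  0.        ,  0.        ,  1.        ]])}
{'fx': 382.49505256609325, 'fy': 382.49505256609325, 'cx': 317.54261572655577, 'cy': 236.97997165526291, 'D': array([-0.05062119,  0.        ,  0.        ,  0.        ,  0.        ]), 'T_tool_cam': array([[ 1.34835844e-03, -9.63453891e-01, -2.67870832e-01,
        -7.34672299e-02],
       [-3.62749236e-04,  2.67870587e-01, -9.63454834e-01,
        -1.61920555e-01],
       [ 9.99999025e-01,  1.39625240e-03,  1.16934043e-05,
         7.23408479e-04],
       [ 0.00000000e+00,  0.00000000e+00,  0.00000000e+00,
         1.00000000e+00]])}
```

View pics/scene0.png

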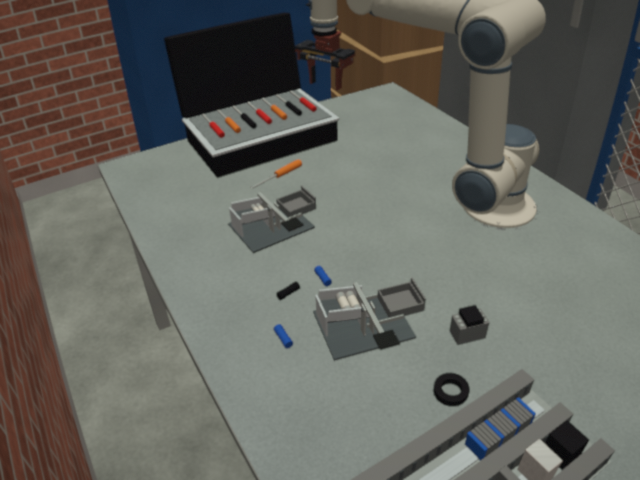

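View pics/top0.png

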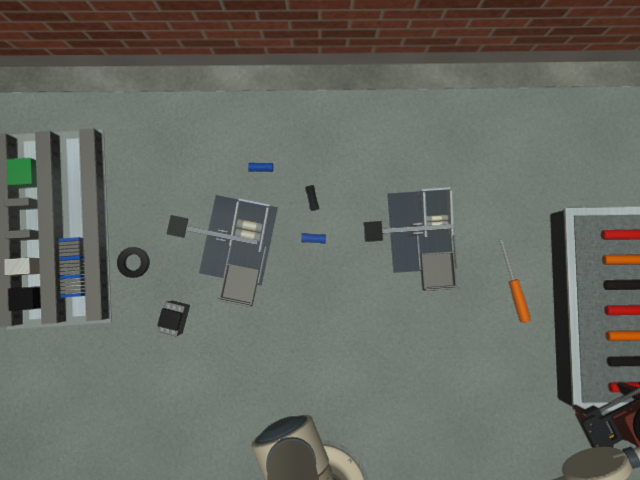

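The top view shows two dispensers, the left one with its pad at (177,226) and the right one with its pad at (373,231). The fuses are at about (248,232) and (437,220). I'll enlarge both to see which holds the thick fuses.

Run:
```python
import cv2,numpy as np
t=cv2.imread("pics/top0.png")
a=t[180:315,155:290];b=t[170:305,350:485]
cv2.imwrite("pics/crop0.png",np.hstack([cv2.resize(i,(400,400),interpolation=cv2.INTER_CUBIC) for i in (a,b)]))
s=cv2.imread("pics/scene0.png")
a=s[275:365,305:435];b=s[180:255,220:328]
cv2.imwrite("pics/crop1.png",np.hstack([cv2.resize(i,(400,280),interpolation=cv2.INTER_CUBIC) for i in (a,b)]))
```

```text
(no output)
```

View pics/crop0.png

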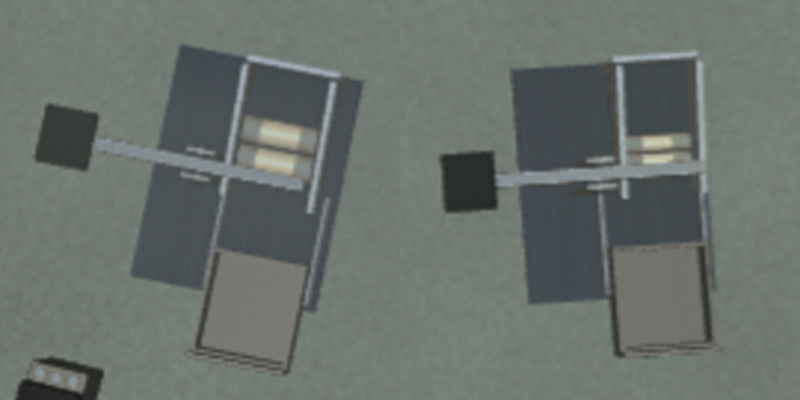

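View pics/crop1.png

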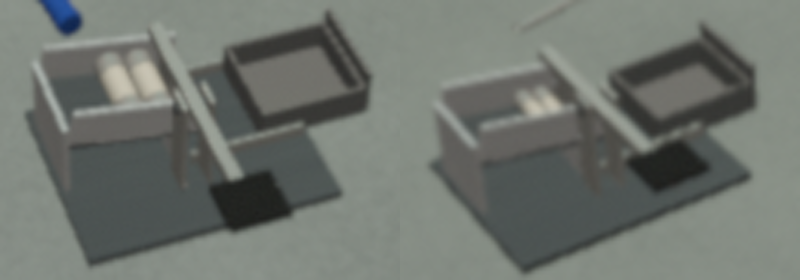

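The candidates are the dispenser at top (237,240), with wide fuses about 11 px thick, and the one at top (425,230), with fuses about 6 px thick. The left one, at +y and scene (345,300), holds the thick fuses. Next I'll measure its pad, rocker axis and tray front.

```bash
cat > h.py <<'E'
import numpy as np,cv2
from cell import robot
def ray(info,px,T=None):
    K=np.array([[info['fx'],0,info['cx']],[0,info['fy'],info['cy']],[0,0,1]])
    p=cv2.undistortPoints(np.array([[px]],float),K,info['D'])[0,0]
    T=info['pose'] if T is None else T
    return T[:3,3],T[:3,:3]@np.array([p[0],-p[1],-1])
def onz(info,px,z,T=None):
    o,d=ray(info,px,T);return o+d*(z-o[2])/d[2]
E
python3 - <<'E'
from h import *
t=cv2.imread("pics/top0.png");I=robot.camera_info("top");S=robot.camera_info("scene")
def pad(img,x0,y0,x1,y1,info,th=45):
    m=np.zeros(img.shape[:2],np.uint8);g=img.max(2);m[y0:y1,x0:x1]=(g[y0:y1,x0:x1]<th)*255
    c=max(cv2.findContours(m,0,2)[0],key=cv2.contourArea);r=cv2.minAreaRect(c)
    M=cv2.moments(c);ct=(M['m10']/M['m00'],M['m01']/M['m00'])
    print("px",ct,"rect",r, onz(info,ct,.089));
    b=cv2.boxPoints(r);print(np.round([onz(info,p,.089) for p in b],4))
    return c
pad(t,160,208,195,245,I)
s=cv2.imread("pics/scene0.png")
pad(s,365,325,405,352,S)
f=lambda u,v:(155+u/2.963,180+v/2.963)
a=onz(I,f(187,352),.047);b=onz(I,f(289,372),.047);print("front",a,b,(a+b)/2,np.linalg.norm(a-b),np.degrees(np.arctan2(*(b-a)[:2])))
a=onz(I,f(95,145),.086);b=onz(I,f(300,186),.086);print("rocker",a,b,np.degrees(np.arctan2(*(b-a)[:2])))
for u,v in [(180,45),(363,80),(316,312),(132,275)]: print("plate",onz(I,f(u,v),.004))
E
```

```text
Traceback (most recent call last):
ValueError: max() iterable argument is empty
```

Run:
```python
from h import *
t=cv2.imread("pics/top0.png");I=robot.camera_info("top");S=robot.camera_info("scene")
def pad(img,x0,y0,x1,y1,info,th):
    m=np.zeros(img.shape[:2],np.uint8);g=img.max(2);m[y0:y1,x0:x1]=(g[y0:y1,x0:x1]<th)*255
    c=max(cv2.findContours(m,0,2)[0],key=cv2.contourArea);r=cv2.minAreaRect(c)
    M=cv2.moments(c);ct=(M['m10']/M['m00'],M['m01']/M['m00'])
    print("px",ct,"rect",r, onz(info,ct,.089));
    b=cv2.boxPoints(r);print(np.round([onz(info,p,.089) for p in b],4))
pad(t,160,208,195,245,I,78)
s=cv2.imread("pics/scene0.png")
print(s[338,386],t[226,177])
pad(s,365,325,405,352,S,50)
f=lambda u,v:(155+u/2.963,180+v/2.963)
a=onz(I,f(187,352),.047);b=onz(I,f(289,372),.047);print("front",a,b,(a+b)/2,np.linalg.norm(a-b),np.degrees(np.arctan2(*(b-a)[:2])))
a=onz(I,f(95,145),.086);b=onz(I,f(300,186),.086);print("rocker",a,b,np.degrees(np.arctan2(*(b-a)[:2])))
for u,v in [(180,45),(363,80),(316,312),(132,275)]: print("plate",onz(I,f(u,v),.004))
```

```text
px (177.1091679915209, 225.8245892951775) rect ((177.13461303710938, 225.82693481445312), (18.238800048828125, 19.21938133239746), 11.309932708740234) [0.61247237 0.30633245 0.089     ]
[[0.5959 0.33   0.089 ]
 [0.6376 0.3219 0.089 ]
 [0.6291 0.2825 0.089 ]
 [0.5874 0.2907 0.089 ]]
[32 35 33] [58 61 57]
px (385.71651090342675, 339.1750778816199) rect ((385.86151123046875, 338.9922790527344), (14.822278022766113, 22.36497688293457), 74.74488067626953) [0.6144237  0.30739075 0.089     ]
[[0.6292 0.2847 0.089 ]
 [0.5833 0.2943 0.089 ]
 [0.5988 0.3294 0.089 ]
 [0.6434 0.3196 0.089 ]]
front [0.44832165 0.22442458 0.047     ] [0.43183418 0.1463416  0.047     ] [0.44007791 0.18538309 0.047     ] 0.07980468877442931 -168.07695314035158
rocker [0.60553107 0.28518571 0.086     ] [0.57274037 0.1323512  0.086     ] -167.89074452287434
plate [0.69213786 0.23784604 0.004     ]
plate [0.66198715 0.09098186 0.004     ]
plate [0.47627608 0.13006604 0.004     ]
plate [0.50787242 0.27633614 0.004     ]
```

Run:
```python
from h import *
from scipy.spatial.transform import Rotation as R
s=robot.state();print(s['eef_pos']);print(R.from_quat(s['tcp_rot']).as_matrix().round(3))
ux=np.array([.978,-.208]);uy=np.array([.208,.978])
O=np.array([.613,.3065])-.1*uy;print("O",O)
for x in(-.185,-.164,-.144,-.1,-.08):print(x,O+x*ux-.052*uy)
for y in(.1,.095,.09):print(y,O+y*uy)
```

```text
[ 0.25536347 -0.54265115  0.22159781]
[[-0.905 -0.001  0.426]
 [-0.426  0.002 -0.905]
 [-0.    -1.    -0.002]]
O [0.5922 0.2087]
-0.185 [0.400454 0.196324]
-0.164 [0.420992 0.191956]
-0.144 [0.440552 0.187796]
-0.1 [0.483584 0.178644]
-0.08 [0.503144 0.174484]
0.1 [0.613  0.3065]
0.095 [0.61196 0.30161]
0.09 [0.61092 0.29672]
```

Call:
carry_out --deltas '[[[0, 0, 6, 0.01, 0.04, 0.0, 255], [0, 0, 12, 0.02, 0.08, 0.0, 255], [0, 0, 18, 0.03, 0.12, 0.0, 255], [0, 0, 24, 0.04, 0.165, 0.0, 255], [0, 0, 30, 0.05, 0.21, 0.0, 255], [0, 0, 36, 0.06, 0.255, 0.0, 255], [0, 0, 42, 0.07, 0.3, 0.0, 255], [0, 0, 47, 0.08, 0.345, 0.0, 255], [0, 0, 52.8, 0.09, 0.39, 0.0, 255], [0, 0, 52.8, 0.1, 0.43, 0.0, 255]]]' --force 30

```text
time: 1.1
eef_pos: [0.3552, -0.1107, 0.2215]
tcp_rot: [-0.446, 0.549, -0.548, 0.446]
wrist_force: [0.1, 0.1, -0.7]
width: 0.0117
```

Call:
carry_out --deltas '[[[0, 0, 0, 0.005, 0.04, 0.0, 255], [0, 0, 0, 0.01, 0.08, 0.0, 255], [0, 0, 0, 0.015, 0.12, 0.0, 255], [0, 0, 0, 0.02, 0.165, 0.0, 255], [0, 0, 0, 0.027, 0.21, 0.0, 255], [0, 0, 0, 0.034, 0.255, -0.02, 255], [0, 0, 0, 0.04, 0.29, -0.05, 255], [0, 0, 0, 0.043, 0.308, -0.08, 255], [0, 0, 0, 0.043, 0.308, -0.1, 255], [0, 0, 0, 0.043, 0.308, -0.1, 255]]]'

```text
time: 2.1
eef_pos: [0.3961, 0.1972, 0.1175]
tcp_rot: [-0.449, 0.55, -0.547, 0.443]
wrist_force: [-0.8, -0.1, -0.5]
width: 0.0003
```

Run:
```python
from h import *
s=robot.state();print(s['eef_pos'],s['q'].round(2),s['width'],s['wrist_force'])
cv2.imwrite("pics/s2.png",robot.camera("scene")[200:400,250:520,::-1].repeat(2,0).repeat(2,1))
cv2.imwrite("pics/w2.png",robot.camera("wrist")[:,:,::-1])
```

```text
[0.39608612 0.19717202 0.11745673] [ 0.38 -0.33  1.81  0.    1.68  0.59] 0.0002601498245173809 [-0.82312492 -0.10116518 -0.53849839]
```

View pics/s2.png

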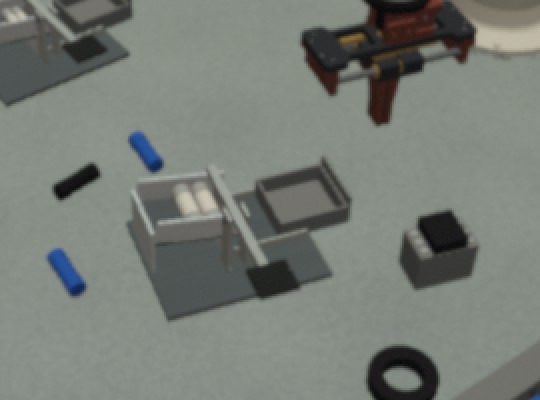

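View pics/w2.png

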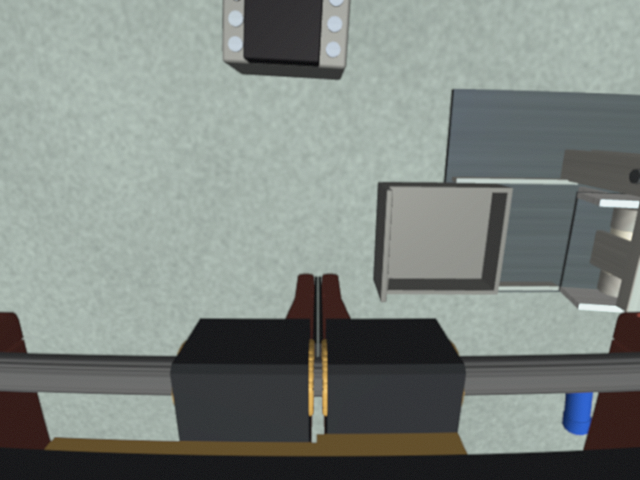

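The wrist view shows the tray front's top edge running from about (378,183) to (384,300), with the closed fingers to its left. I'll cross-check its position with the wrist calibration.

Run:
```python
from h import *
from scipy.spatial.transform import Rotation as R
s=robot.state();T=np.eye(4);T[:3,:3]=R.from_quat(s['tcp_rot']).as_matrix();T[:3,3]=s['eef_pos']
I=robot.camera_info("wrist");T=T@I['T_tool_cam']
a,b=[onz(I,p,.047,T) for p in((378,183),(384,300))];print(a,b,(a+b)/2,np.linalg.norm(a-b),np.degrees(np.arctan2(a[0]-b[0],a[1]-b[1])))
```

```text
[0.44360645 0.2300648  0.047     ] [0.43459713 0.15141235 0.047     ] [0.43910179 0.19073857 0.047     ] 0.07916675853386482 6.534522369608781
```

Call:
carry_out --deltas '[[[0, 0, 0, 0, 0, -0.03, 255], [0, 0, 0, 0, 0, -0.06, 255], [0, 0, 0, 0, 0, -0.09, 255], [0, 0, 0, 0, 0, -0.09, 255], [0, 0, 0, 0.01, -0.002, -0.09, 255], [0, 0, 0, 0.02, -0.004, -0.09, 255], [0, 0, 0, 0.03, -0.006, -0.09, 255], [0, 0, 0, 0.037, -0.008, -0.09, 255], [0, 0, 0, 0.044, -0.009, -0.09, 255], [0, 0, 0, 0.05, -0.01, -0.09, 255]]]'

```text
time: 3.2
eef_pos: [0.4486, 0.187, 0.0318]
tcp_rot: [-0.446, 0.549, -0.548, 0.445]
wrist_force: [-1.5, 0.0, 0.8]
width: 0.0007
```

Run:
```python
from h import *
s=robot.state();print(s['eef_pos'],s['width'],s['wrist_force'])
cv2.imwrite("pics/w3.png",robot.camera("wrist")[:,:,::-1])
```

```text
[0.44861127 0.18698843 0.03183107] 0.000672169241971971 [-1.51730539  0.00673291  0.84886834]
```

View pics/w3.png

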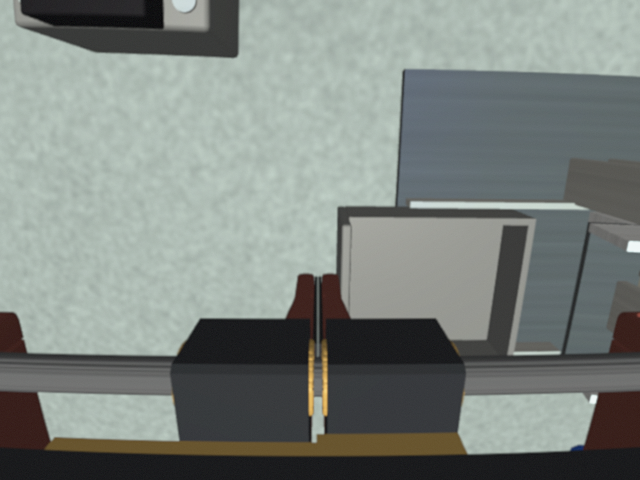

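Call:
carry_out --deltas '[[[0, 0, 0, 0.004, -0.001, 0, 255], [0, 0, 0, 0.008, -0.002, 0, 255], [0, 0, 0, 0.011, -0.002, 0, 255], [0, 0, 0, 0.014, -0.003, 0, 255], [0, 0, 0, 0.017, -0.004, 0, 255], [0, 0, 0, 0.02, -0.004, 0, 255], [0, 0, 0, 0.022, -0.005, 0, 255], [0, 0, 0, 0.024, -0.005, 0, 255], [0, 0, 0, 0.026, -0.0055, 0, 255], [0, 0, 0, 0.028, -0.006, 0, 255]]]'

```text
time: 4.25
eef_pos: [0.4773, 0.1807, 0.0316]
tcp_rot: [-0.446, 0.549, -0.549, 0.445]
wrist_force: [-1.9, -0.2, -0.9]
width: 0.0005
```

Run:
```python
from h import *
s=robot.state();print(s['eef_pos'],s['width'],s['wrist_force'])
a=robot.camera("top")[180:315,155:290,::-1];b=robot.camera("scene")[275:365,305:435,::-1]
cv2.imwrite("pics/t4.png",np.hstack([cv2.resize(a,(400,400),interpolation=2),cv2.resize(b,(400,400),interpolation=2)]))
```

```text
[0.47728442 0.18066769 0.0316182 ] 0.00047274403363751377 [-1.86752338 -0.17475609 -0.94633149]
```

View pics/t4.png

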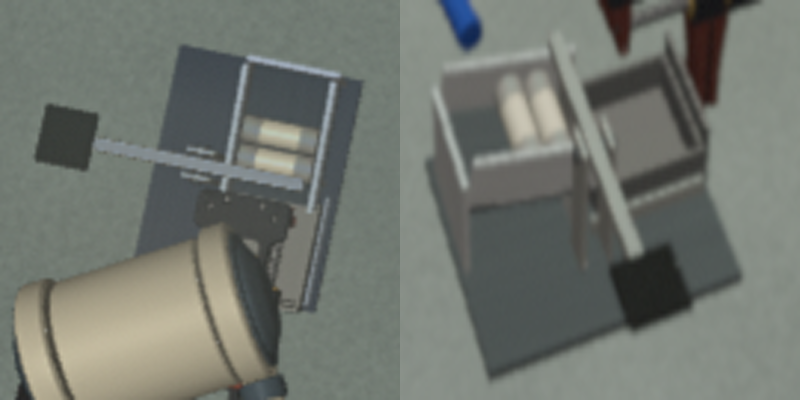

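Call:
carry_out --deltas '[[[0, 0, 0, 0.0015, 0, 0, 255], [0, 0, 0, 0.003, -0.0005, 0, 255], [0, 0, 0, 0.0045, -0.001, 0, 255], [0, 0, 0, 0.006, -0.001, 0, 255], [0, 0, 0, 0.007, -0.0015, 0, 255], [0, 0, 0, 0.008, -0.0015, 0, 255], [0, 0, 0, 0.009, -0.002, 0, 255], [0, 0, 0, 0.01, -0.002, 0, 255], [0, 0, 0, 0.011, -0.002, 0, 255], [0, 0, 0, 0.012, -0.0025, 0, 255]]]'

```text
time: 5.35
eef_pos: [0.4832, 0.1796, 0.0317]
tcp_rot: [-0.45, 0.553, -0.545, 0.442]
wrist_force: [-32.0, 3.2, 17.6]
width: 0.0004
```

Call:
carry_out --deltas '[[[0, 0, 0, -0.01, 0.002, 0, 255], [0, 0, 0, -0.025, 0.005, 0, 255], [0, 0, 0, -0.04, 0.008, 0, 255], [0, 0, 0, -0.04, 0.01, 0.03, 255], [0, 0, 0, -0.04, 0.02, 0.07, 255], [0, 0, 0, -0.03, 0.05, 0.11, 255], [0, 0, 0, 0.0, 0.08, 0.13, 255], [0, 0, 0, 0.04, 0.11, 0.13, 255], [0, 0, 0, 0.08, 0.12, 0.13, 255], [0, 0, 0, 0.11, 0.125, 0.13, 255]]]'

```text
time: 6.35
eef_pos: [0.5953, 0.3061, 0.1614]
tcp_rot: [-0.45, 0.552, -0.545, 0.443]
wrist_force: [0.9, -0.1, 0.1]
width: 0.0003
```

Run:
```python
from h import *
from scipy.spatial.transform import Rotation as R
s=robot.state();print(s['eef_pos'],R.from_quat(s['tcp_rot']).as_matrix().round(3),s['wrist_force'])
w=robot.camera("wrist")[:,:,::-1];cv2.imwrite("pics/w5.png",w)
b=robot.camera("scene")[255:385,285:455,::-1]
cv2.imwrite("pics/s5.png",cv2.resize(b,(680,520),interpolation=2))
```

```text
[0.59531933 0.30610376 0.16142092] [[-0.203 -0.015  0.979]
 [-0.979  0.002 -0.203]
 [ 0.001 -1.    -0.015]] [ 0.87647735 -0.07407382  0.0950839 ]
```

View pics/w5.png

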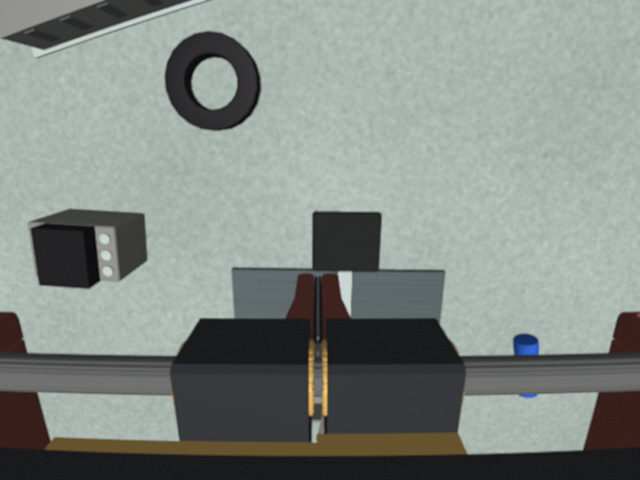

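View pics/s5.png

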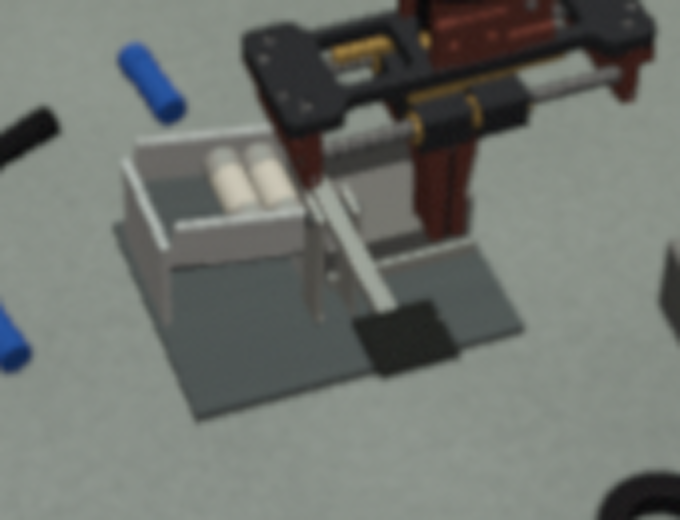

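The wrist view shows the pad at about (313–381, 212–271). I'll check its position against the TCP.

Run:
```python
from h import *
from scipy.spatial.transform import Rotation as R
s=robot.state();T=np.eye(4);T[:3,:3]=R.from_quat(s['tcp_rot']).as_matrix();T[:3,3]=s['eef_pos']
I=robot.camera_info("wrist");T=T@I['T_tool_cam']
P=np.array([onz(I,p,.089,T) for p in((313,212),(381,212),(380,270),(313,270))]);print(P.round(4),P.mean(0))
```

```text
[[0.5974 0.329  0.089 ]
 [0.6385 0.3205 0.089 ]
 [0.6317 0.283  0.089 ]
 [0.5894 0.2917 0.089 ]] [0.61423817 0.30604843 0.089     ]
```

Call:
carry_out --deltas '[[[0, 0, 0, 0.018, 0, -0.02, 255], [0, 0, 0, 0.018, 0, -0.05, 255], [0, 0, 0, 0.018, 0, -0.063, 255], [0, 0, 0, 0.018, 0, -0.073, 255], [0, 0, 0, 0.018, 0, -0.083, 255], [0, 0, 0, 0.018, -0.001, -0.093, 255], [0, 0, 0, 0.017, -0.002, -0.102, 255], [0, 0, 0, 0.017, -0.003, -0.11, 255], [0, 0, 0, 0.017, -0.004, -0.118, 255], [0, 0, 0, 0.017, -0.004, -0.121, 255]]]'

```text
time: 7.45
eef_pos: [0.6132, 0.3003, 0.0375]
tcp_rot: [-0.45, 0.553, -0.545, 0.441]
wrist_force: [0.2, -0.2, 5.5]
width: 0.0003
```

Run:
```python
from h import *
s=robot.state();print(s['eef_pos'],s['wrist_force'])
b=robot.camera("scene")[255:385,285:455,::-1]
a=robot.camera("top")[180:315,155:290,::-1]
cv2.imwrite("pics/s6.png",np.hstack([cv2.resize(a,(400,400),interpolation=2),cv2.resize(b,(400,400),interpolation=2)]))
```

```text
[0.61320532 0.30033369 0.03754308] [ 0.23996588 -0.23275514  5.45624756]
```

View pics/s6.png

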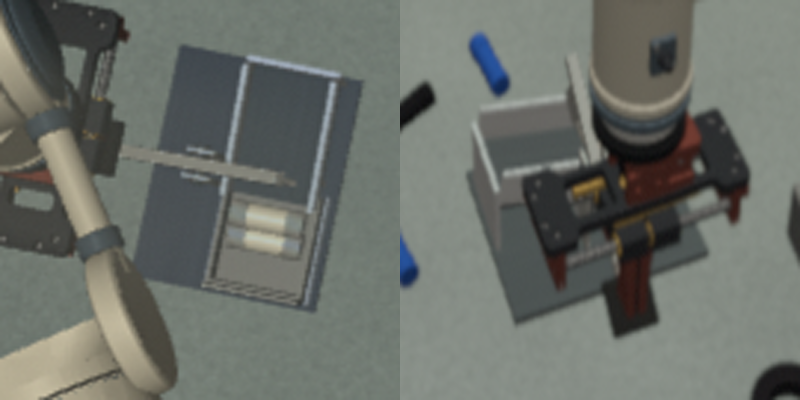

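Both fuses have rolled out of the chute and are lying in the tray. I'll wait a second for them to settle and look again.

Call:
carry_out --deltas '[[[0, 0, 0, 0, 0, 0, 255], [0, 0, 0, 0, 0, 0, 255], [0, 0, 0, 0, 0, 0, 255], [0, 0, 0, 0, 0, 0, 255], [0, 0, 0, 0, 0, 0, 255], [0, 0, 0, 0, 0, 0, 255], [0, 0, 0, 0, 0, 0, 255], [0, 0, 0, 0, 0, 0, 255], [0, 0, 0, 0, 0, 0, 255], [0, 0, 0, 0, 0, 0, 255]]]'

```text
time: 8.55
eef_pos: [0.6134, 0.301, 0.0386]
tcp_rot: [-0.45, 0.553, -0.545, 0.442]
wrist_force: [-0.9, 0.3, 5.0]
width: 0.0008
```

Run:
```python
from h import *
s=robot.state();print(s['eef_pos'],s['wrist_force'])
a=robot.camera("top")[180:315,155:290,::-1]
cv2.imwrite("pics/t7.png",cv2.resize(a,(540,540),interpolation=2))
```

```text
[0.6134123  0.30099518 0.0385744 ] [-0.89942426  0.25272615  5.03240215]
```

View pics/t7.png

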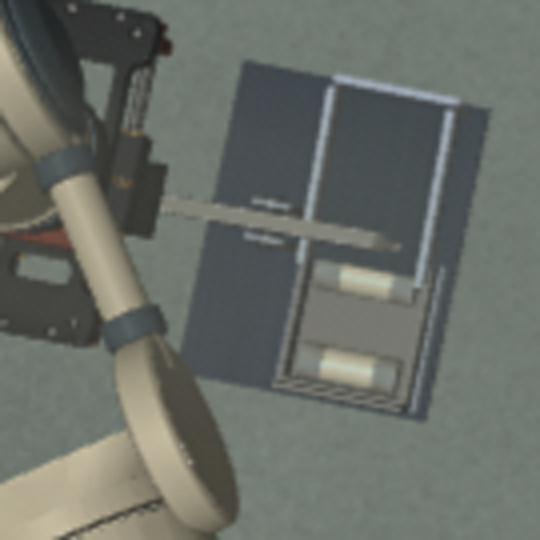

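Call:
carry_out --deltas '[[[0, 0, 0, 0, 0, 0, 255], [0, 0, 0, 0, 0, 0, 255], [0, 0, 0, 0, 0, 0, 255], [0, 0, 0, 0, 0, 0, 255], [0, 0, 0, 0, 0, 0, 255], [0, 0, 0, 0, 0, 0, 255], [0, 0, 0, 0, 0, 0, 255], [0, 0, 0, 0, 0, 0, 255], [0, 0, 0, 0, 0, 0, 255], [0, 0, 0, 0, 0, 0, 255]]]'

```text
time: 9.6
eef_pos: [0.6135, 0.3012, 0.0391]
tcp_rot: [-0.45, 0.553, -0.545, 0.442]
wrist_force: [-0.5, 0.5, 5.4]
width: 0.0
```

Run:
```python
from h import *
I=robot.camera_info("top")
O=np.array([.5922,.2087]);ux=np.array([.978,-.208]);uy=np.array([.208,.978])
im=robot.camera("top")[180:315,155:290,::-1]
cv2.imwrite("pics/t8.png",cv2.resize(im,(540,540),interpolation=2))
hsv=im.astype(int);m=((im.min(2)>150)).astype(np.uint8)
n,l,st,c=cv2.connectedComponentsWithStats(m)
for k in range(1,n):
    if st[k,4]>20:
        p=onz(I,(155+c[k][0],180+c[k][1]),.021);d=p[:2]-O;print(st[k,4],c[k].round(1),d@ux,d@uy)
for u,v in((278,385),(405,408),(300,265),(425,290)):
    p=onz(I,(155+u/4,180+v/4),.04);d=p[:2]-O;print("tray corner",d@ux,d@uy)
```

```text
30 [98.5 21.9] 0.09175248854407597 -0.044600367137358876
46 [91.1 69.4] -0.021094437080627228 -0.05030224230828928
52 [86.3 91.6] -0.07402158693034917 -0.04985441592706302
75 [ 38.2 109.4] -0.13615599320022445 0.05129017606787138
68 [ 18.1 115.6] -0.15925595409791377 0.09388280739802027
78 [ 11.9 130.9] -0.19634375619500735 0.10031223850342326
tray corner -0.09141127257567376 -0.017009536208420908
tray corner -0.09022106151679768 -0.09102528954784997
tray corner -0.021484509597614946 -0.015232583911689017
tray corner -0.021618369743661034 -0.08861901215165008
```

View pics/t8.png

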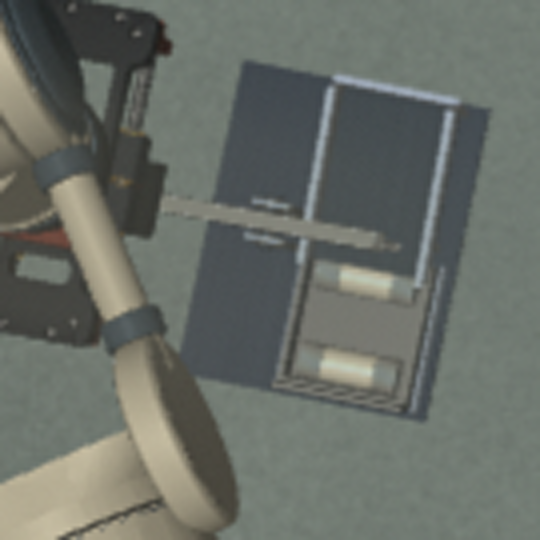

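Call:
carry_out --deltas '[[[0, 0, 0, 0, 0.001, 0.01, 255], [0, 0, 0, 0, 0.002, 0.02, 255], [0, 0, 0, 0, 0.003, 0.03, 255], [0, 0, 0, 0, 0.004, 0.04, 255], [0, 0, 0, 0, 0.005, 0.05, 255], [0, 0, 0, 0, 0.005, 0.06, 255], [0, 0, 0, 0, 0.005, 0.08, 255], [0, 0, 0, 0, 0.005, 0.11, 255], [0, 0, 0, 0, 0.005, 0.15, 255], [0, 0, 0, 0, 0.005, 0.18, 255]]]'

```text
time: 10.65
eef_pos: [0.6133, 0.3058, 0.2214]
tcp_rot: [-0.45, 0.553, -0.545, 0.442]
wrist_force: [0.6, 0.0, -0.3]
width: 0.0005
```

Call:
carry_out --deltas '[[[0, 0, 0, -0.03, 0, 0.01, 255], [0, 0, 0, -0.06, 0, 0.02, 255], [0, 0, 0, -0.09, 0, 0.02, 255], [0, 0, 0, -0.12, -0.02, 0.02, 255], [0, 0, 0, -0.15, -0.06, 0.02, 255], [0, 0, 0, -0.18, -0.1, 0.02, 255], [0, 0, 0, -0.21, -0.14, 0.02, 255], [0, 0, 0, -0.23, -0.18, 0.02, 255], [0, 0, 0, -0.24, -0.22, 0.02, 255], [0, 0, 0, -0.24, -0.26, 0.02, 255]]]'

```text
time: 11.65
eef_pos: [0.3718, 0.0444, 0.242]
tcp_rot: [-0.45, 0.552, -0.545, 0.442]
wrist_force: [1.6, 0.3, 0.5]
width: 0.0005
```

Run:
```python
from h import *
s=robot.state();print(s['time'],s['eef_pos'],s['wrist_force'])
t=robot.camera("top")[:,:,::-1];cv2.imwrite("pics/t9f.png",t)
b=robot.camera("scene")[:,:,::-1];cv2.imwrite("pics/s9f.png",b)
cv2.imwrite("pics/t9.png",np.hstack([cv2.resize(t[180:315,155:290],(400,400),interpolation=2),cv2.resize(b[275:365,305:435],(400,400),interpolation=2)]))
```

```text
11.65 [0.37176856 0.04439865 0.24202704] [1.62727446 0.33407353 0.45447146]
```

View pics/t9.png

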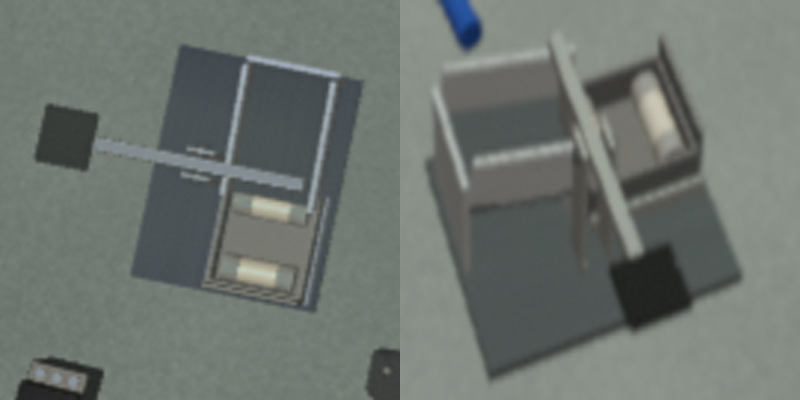

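View pics/s9f.png

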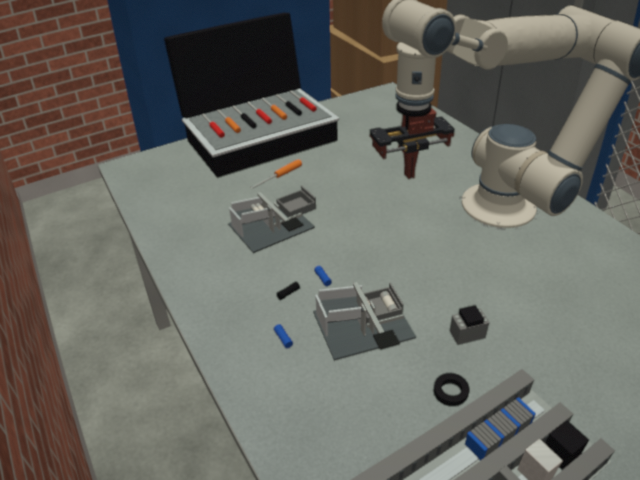

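The scene view shows one fuse by the tray front. The rear one is hidden behind the rocker and chute. I'll look from low in front with the wrist camera to check that it's on the tray floor.

Call:
carry_out --deltas '[[[0, 0, 0, 0.003, 0.01, -0.01, 255], [0, 0, 0, 0.006, 0.02, -0.02, 255], [0, 0, 0, 0.01, 0.04, -0.03, 255], [0, 0, 0, 0.01, 0.05, -0.04, 255], [0, 0, 0, 0.015, 0.06, -0.05, 255], [0, 0, 0, 0.015, 0.07, -0.06, 255], [0, 0, 0, 0.02, 0.08, -0.07, 255], [0, 0, 0, 0.02, 0.085, -0.08, 255], [0, 0, 0, 0.02, 0.085, -0.08, 255], [0, 0, 0, 0.02, 0.085, -0.08, 255]]]'

```text
time: 12.75
eef_pos: [0.3927, 0.1268, 0.1617]
tcp_rot: [-0.448, 0.554, -0.547, 0.44]
wrist_force: [0.6, -0.0, 1.0]
width: 0.0006
```

Run:
```python
from h import *
s=robot.state();print(s['time'],s['eef_pos'],s['tcp_rot'].tolist())
cv2.imwrite("pics/w10.png",robot.camera("wrist")[:,:,::-1])
```

```text
12.75 [0.39267435 0.1268077  0.16174982] [-0.4480839849172982, 0.5535366679480004, -0.5473954480733355, 0.4395180577931378]
```

View pics/w10.png

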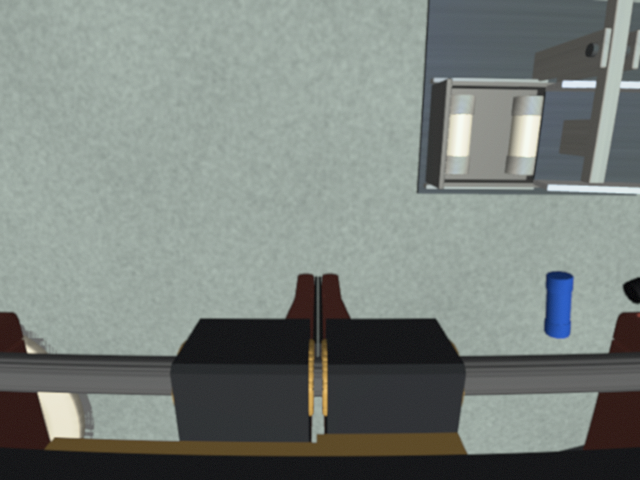

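The wrist view shows both fuses inside the tray, at (460,135) and (525,135), and the gate tongue down at (577,138). Next I'll triangulate their heights.

Run:
```python
from h import *
from scipy.spatial.transform import Rotation as R
s=robot.state();T=np.eye(4);T[:3,:3]=R.from_quat(s['tcp_rot']).as_matrix();T[:3,3]=s['eef_pos']
I=robot.camera_info("wrist");T=T@I['T_tool_cam'];J=robot.camera_info("top")
w=cv2.imread("pics/w10.png");t=cv2.imread("pics/t9f.png")
def cen(im,x0,y0,x1,y1,th):
    m=(im[y0:y1,x0:x1].min(2)>th).astype(np.uint8)
    n,l,st,c=cv2.connectedComponentsWithStats(m);k=1+st[1:,4].argmax();print(st[k]);return c[k]+[x0,y0]
f=lambda u,v:(int(155+u/2.963),int(180+v/2.963))
O=np.array([.5922,.2087]);ux=np.array([.978,-.208]);uy=np.array([.208,.978])
for nm,wb,tb in(("front",(448,90,476,180),(*f(218,255),*f(298,285))),("rear",(508,90,542,180),(*f(232,195),*f(306,222)))):
    pw=cen(w,*wb,175);pt=cen(t,*tb,150)
    o1,d1=ray(I,pw,T);o2,d2=ray(J,pt)
    A=np.stack([d1,-d2],1);k=np.linalg.lstsq(A,o2-o1,rcond=None)[0]
    a,b=o1+k[0]*d1,o2+k[1]*d2;p=(a+b)/2;d=p[:2]-O
    print(nm,pw,pt,p.round(4),"gap",np.linalg.norm(a-b),"disp",d@ux,d@uy)
a=cv2.imread("pics/top0.png").astype(int);m=(np.abs(a-t).max(2)>30).astype(np.uint8)*255
m=cv2.morphologyEx(m,cv2.MORPH_OPEN,np.ones((3,3)))
for c in cv2.findContours(m,0,2)[0]:print("changed",cv2.boundingRect(c))
```

```text
[   0    5   24   79 1195]
[ 7  3 13  6 55]
front [459.73138075 134.3790795 ] [241.10909091 271.54545455] [0.5093 0.1736 0.034 ] gap 0.0006315285131251498 disp -0.07379655931841178 -0.0515418803894736
[   7    7   26   77 1228]
[ 7  2 13  6 47]
rear [528.06921824 134.94625407] [246.10638298 249.40425532] [0.5606 0.1624 0.0316] gap 0.00012085915121390356 disp -0.02132363624445207 -0.05185225119017281
changed (240, 477, 9, 3)
changed (320, 470, 11, 10)
changed (600, 465, 30, 15)
changed (236, 427, 22, 51)
changed (252, 415, 83, 65)
changed (233, 414, 19, 12)
changed (313, 407, 20, 15)
changed (556, 382, 84, 98)
changed (220, 357, 19, 61)
changed (240, 356, 72, 58)
changed (315, 354, 13, 60)
changed (326, 351, 11, 54)
changed (275, 346, 3, 3)
changed (247, 346, 15, 4)
changed (263, 345, 10, 4)
changed (279, 344, 11, 4)
changed (233, 344, 12, 13)
changed (314, 340, 11, 4)
changed (274, 298, 45, 50)
changed (235, 268, 13, 8)
changed (230, 245, 31, 24)
changed (235, 229, 25, 11)
changed (237, 220, 25, 11)
```

Run:
```python
import cv2,numpy as np
w=cv2.imread("pics/w10.png");t=cv2.imread("pics/t9f.png");u=cv2.imread("pics/s6.png")
cv2.imwrite("pics/c11.png",np.hstack([cv2.resize(w[70:200,415:555],(420,390),interpolation=0),cv2.resize(t[240:310,200:275],(380,390),interpolation=0)]))
```

```text
(no output)
```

View pics/c11.png

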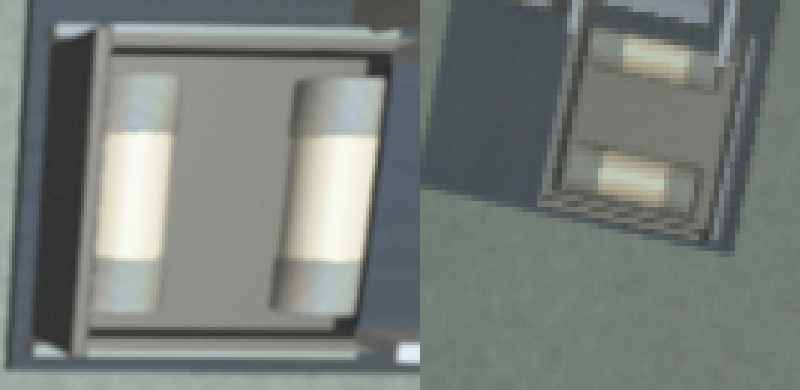

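Run:
```python
import cv2,numpy as np
w=cv2.imread("pics/w3.png")
cv2.imwrite("pics/c12.png",cv2.resize(w[195:325,285:395],(660,600),interpolation=0))
```

View pics/c12.png

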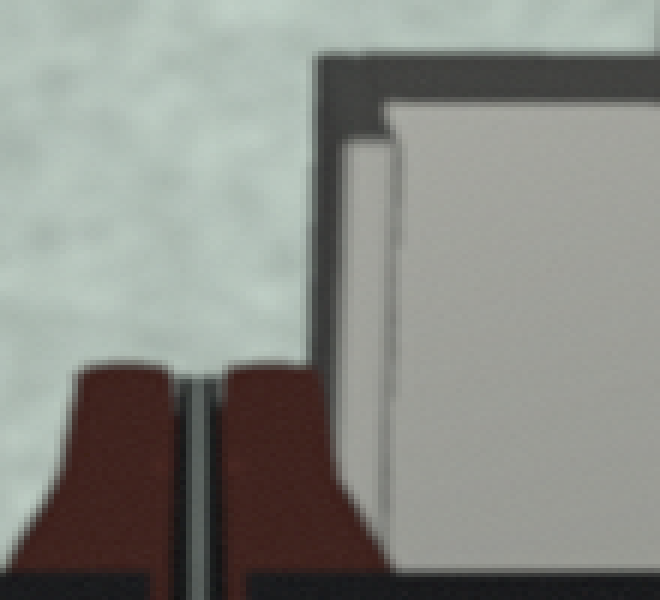

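Run:
```python
from h import *
from scipy.spatial.transform import Rotation as R
I=robot.camera_info("wrist");O=np.array([.5922,.2087]);ux=np.array([.978,-.208]);uy=np.array([.208,.978])
def go(pos,q,pts):
    T=np.eye(4);T[:3,:3]=R.from_quat(q).as_matrix();T[:3,3]=pos;T=T@I['T_tool_cam']
    for p in pts:
        d=onz(I,p,.047,T)[:2]-O;print(p,"disp",d@ux,d@uy,"tcp",(np.array(pos)[:2]-O)@ux)
go([.44861,.18699,.03183],[-.446,.549,-.548,.445],[(341.8,225),(341,275)])
s=robot.state();go(s['eef_pos'],s['tcp_rot'],[(448,79),(441,187),(444.5,133)])
print("end of push tcp",(np.array([.4832,.1796])-O)@ux)
```

```text
(341.8, 225) disp -0.12582468398645083 -0.014203077967466653 tcp -0.13591533999999994
(341, 275) disp -0.12575335737368934 -0.03528703968014581 tcp -0.13591533999999994
(448, 79) disp -0.08949273985622509 -0.014984382573214794 tcp -0.1778771354755406
(441, 187) disp -0.08891729909836635 -0.08885823512587315 tcp -0.1778771354755406
(444.5, 133) disp -0.0893061414111427 -0.050770621084173746 tcp -0.1778771354755406
end of push tcp -0.10054919999999994
```

```bash
python3 -c "
from cell import robot
print(robot.job_done(), robot.state()['time'])"
```

```text
the job is handed in; nothing more can be done
the job is handed in; nothing more can be done
```

I pushed the thick-fuse dispenser's tray home and pressed its pad down. Both thick fuses rolled into the tray, the pad came back up, and the job is handed in. The last clock reading before that was 12.75 s.

- **Tray:** I pushed it with the closed fingertips until it stopped hard, at about 32 N. After the fuses dropped, its front measured 89 mm out from the pivot, against about 90 mm at the end of the push, so it had not moved back out.
- **Fuses:** I held the pad down for about two seconds. Two camera views put the tops of both fuses at about 32–34 mm, which fits 22 mm fuses lying on the 10 mm tray floor. The rear fuse was hidden in the scene view, so I checked it with the wrist camera.
- **Gate:** The cameras show the pad back at its starting position and the gate tongue down.
- **Everything else:** Comparing the first and last top pictures, the only changes were the arm itself, the tray and the fuses.

The cameras and the finger-contact estimate disagreed by about 4 mm on the tray front. That came from my first guess at finger thickness and went away once I measured the fingers in the picture.

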